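Dial open a combination padlock and hold it up

TASK

The combination padlock lies dial-up on its bench plate, locked through the plate's staple. Turn its dial clockwise, feeling it click from notch to notch, until the dial's white pointer clicks home at the black mark on the case next to the shackle, then pull the shackle fully open. Lift the open lock off the plate and finish while holding it up, dial facing up, some 15 cm above the bench, without letting go; leave the meter, screwdriver and tip cleaner where they are.

Things in the scene. Friction and masses are not known exactly. Their poses are not given: they have to be found in the camera images.
- lock: Steel padlock, 0.25-0.5 kg, lying dial-up on the plate; case 60 (x) x 54 (y) x 28 mm. Origin: centre of the case's underside, 6 mm above the bench at the start; z up through the dial, -x to the shackle. 8 mm high guides of the plate locate it with 1 mm play: across both x faces and at the corners of the y faces; the middle 40 mm of the y faces is free for gripping.
- lock_plate: Fixed grey plate, 104 x 78 x 6 mm, from x = -56 to +48 mm of its origin, which lies on the bench under the lock's middle; axes as the lock's at the start. At x = -40 mm a staple of 5 mm wire, 32 mm high, arches over the shackle's short leg (y = -20 mm) from y = -29.5 to -10.5 mm. It holds the lock down until the shackle is pulled out more than 18 mm.
- dial_grip (a point): Centre of the top of the dial's metal bar grip (34 mm long, 12 mm thick, 22 mm high; its long axis points at the white pointer), on the dial's axis (the lock's z, mid-case), 56.5 mm above the case's underside. Under the grip is the dial's black disc of 42 mm diameter: fingertips have 22 mm below this point before they meet it. Grip it firmly (40 N).
- dial_pointer (a point): The raised white pointer on the rim of the black disc, 19 mm from the dial's axis, at one end of the bar grip (a black line on the bar's top marks that end). The dial is at the opening notch when the pointer lies towards -x of the lock, against the black mark on the case next to the shackle.
- lock_dial (a joint): Dial angle, rad, counter-clockwise from above positive; 0 = opening notch (pointer at the mark). It clicks into a notch every 0.419 (24 degrees), draws itself into the nearest when let go, and takes about 0.04 N m to leave one. Starts one to three notches on the positive side; turns from -0.45 to 1.5. The shackle is free only within about 0.14 of 0.
- shackle_bow (a point): Middle of the shackle's cross bar, an 8 mm steel bar along the lock's y, its middle 20 mm straight; 85 mm from the lock's centre towards -x while shut, 20 mm above the bench. The legs, 8 mm bars 14 mm above the case's underside, have 32 mm between them; inside the loop 38 mm is free between bar and staple.
- lock_shackle (a joint): How far the shackle is pulled out of the case, in m, towards -x of the lock: 0 shut, 0.026 fully open. It slides against about 4 N of friction, stays where it is left, never leaves the case, and is blocked unless the dial is at the opening notch.
- temp_meter: Yellow hand-held meter, 118 x 66 x 30 mm, lying about 15 cm from the lock, to be left alone. Origin at the centre of its underside.
- screwdriver_orange: Screwdriver with an orange handle, 145 x 20 x 21 mm, about 15 cm from the lock, to be left alone. Origin at the centre of its underside.
- tip_cleaner: Round black tin with brass wool, 68 mm diameter, 41 mm high, about 14 cm from the lock, to be left alone. Origin at the centre of its underside.

How it is judged:
By the outcome, as a careful person would: the job done as asked, in the order asked, and still so for the second after the job is handed in, while the arm keeps its last pose, push and grip.
It also fails if it takes over 58 s, if anything falls off the work surface, if the arm or the gripper's body presses on something with over 40 N, if the wrist force passes 120 N, or if a joint passes its speed limit or range.

ROBOT

A 6-joint arm with a two-finger parallel gripper is mounted at the origin on a cart in front of the work surface, level with it; the furniture and walls round the work are solid. World frame = base frame: x ahead of the robot, y to its left, z up, the work surface at z = 0. Lengths are in m, angles in rad, forces in N, time in s.
With the tool pointing down it reaches from about 0.3 to 0.775 m from the base axis. Payload 14.6 kg.
Tool frame: the origin (TCP) lies between the finger pads; the fingertips stand ctrl.tip_extent ahead of it and the grasp point (between the pads) lies 3 mm ahead of it (ctrl.tip_extent is the distance from the TCP to the fingertips, in m); z points along the fingers, y is the line along which they close (so a half turn about z gives the same grasp; the last joint's range is limited). The gripper opens to 94 mm and grips with 3 to 60 N. Pads are 16 mm wide; open, the fingers measure 119 mm over their backs; the gripper's body (75 mm by 177 mm) begins 78 mm behind the grasp point.
Start: joints at [-0.067, 0.3, 1.521, -0, 1.321, -0.067], TCP at [0.55, -0, 0.227] pointing down, gripper open.
Joint ranges: [-3.03, 3.03], [-0.79, 2.21], [0.23, 2.52], [-1.04, 4.18], [0, 3.07], [-2.55, 2.55]. Speed limits (rad/s): [2.22, 2.22, 2.57, 3.14, 3.14, 3.14].

INTERFACE

Orientations are given as [roll, pitch, yaw] about the fixed x, y, z axes, in that order (R = Rz(yaw) Ry(pitch) Rx(roll)).
In Python, from station import ctrl, imaging gives the robot as it stands (ctrl), with the cameras (imaging).
- The arm moves only by the tool pendant, called as name(argument=value, ...) on one line, values as JSON. Schema: {"type":"object","properties":{"motion":{"type":"array","items":{"type":"array","prefixItems":[{"type":"array","items":{"type":"number"},"minItems":3,"maxItems":3},{"type":"array","items":{"type":"number"},"minItems":3,"maxItems":3}],"minItems":2,"maxItems":2},"minItems":1,"maxItems":10},"aperture":{"type":"number"},"squeeze":{"type":"number"},"only":{"type":"string"},"quiet":{"type":"boolean"},"lines":{"type":"string"}},"required":["motion"],"additionalProperties":false}. motion is a list of rows, 1 to 10 of them, each written [[dx, dy, dz], [rx, ry, rz]]: dx, dy, dz in a scale on which 1.0 is 0.4 m, then a rotation vector rx, ry, rz in a scale on which 1.0 is 4 rad; each row shifts and turns the commanded pose from where the row before left it, along the tool's axes as they then stand; what a row does not reach is not made up. A row lasts 1/10 s, in which the tool goes at most 0.05 m and 0.15 rad, less where a joint would pass 70% of its speed; a pose out of reach is approached as far as the arm can. aperture is the finger opening in m, set as the call begins (left out keeps the last). The fingers move at their own pace and stop on an object; squeeze is the grip in N (left out, the last holds). Time passes only in rows, so rows that do not move let the fingers close. The tool returns the time, the measured TCP pose, the force, the opening and the grip force at its end. only (a regular expression) keeps the lines of the reply that match it, lines (a string "A,B") keeps lines A to B, and quiet returns only ok. Input that does not fit is refused with a message, and nothing moves.
- ctrl.get_obs(): the state, without advancing time (a new reading comes with each control period).
- imaging.camera(name): name is "scene" or "side" or "wrist"; returns a dict with "pixels" (480x640x3 uint8, blue, green, red), "fx", "fy", "cx", "cy" (pixels), "k1" (the pictures are not rectified: a ray, as slopes to the right and down, at radius r is drawn at 1 + k1 r^2 times it, then the intrinsics apply), "extrinsics" (4x4, takes a point from camera to world coordinates). Camera axes: x right, y up, looking along -z (the intrinsics and any distortion apply to the point x, -y, -z); pixel columns grow to the right and rows downward; lengths in m; the calibration is good to about 2 mm. A picture is of the moment at which its call begins. There is no depth.
- ctrl.hand_in(): hands the job in; it is judged then, once.
The state is a dict: "time_s": time; "qpos": joint angles; "joint_vel": joint speeds; "tau": joint torques, N m; "ee_pos": TCP position; "eef_rot": TCP orientation; "force": force on the tool from outside, world axes, zero at the start; "moment": the same for the moment, N m; "grip_width": finger opening in m; "grip_force": force on a finger pad.
Only numpy, scipy, OpenCV 4.12 (cv2) and the standard library are available. Lean on these libraries where they do the work, as an engineer would, in place of code of your own. Each camera call takes 0.05 s, during which the arm holds its last target. There are 200 camera calls.

## Working session

There is one attempt and no reset: what is moved stays moved. The work goes in short steps, Python scripts to look and compute and a tool call to move; the robot and the scene stay as the last step left them, time stands still between calls to the robot, and variables do not carry over. Pictures are saved under pics/ and viewed, at most 10 in all, crops included, and the job is handed in when it is done.

```bash
ls; mkdir -p pics; cat > h.py <<'E'
from station import ctrl, imaging
import numpy as np, cv2
def snap(n,f=None):
    c=imaging.camera(n)
    if f: cv2.imwrite('pics/'+f,c['pixels'])
    return c
def ray(c,u,v):
    K=np.array([[c['fx'],0,c['cx']],[0,c['fy'],c['cy']],[0,0,1.]])
    p=cv2.undistortPoints(np.array([[[u,v]]],float),K,np.array([c['k1'],0,0,0.]),None)[0,0] if 1 else 0
    E=np.array(c['extrinsics']); return E[:3,3],E[:3,:3]@np.array([p[0],-p[1],-1])
def onz(c,u,v,z):
    o,d=ray(c,u,v); return o+d*(z-o[2])/d[2]
def proj(c,P):
    E=np.array(c['extrinsics']); q=E[:3,:3].T@(np.array(P)-E[:3,3]); x,y=q[0]/-q[2],-q[1]/-q[2]
    s=1+c['k1']*(x*x+y*y); return c['cx']+c['fx']*x*s,c['cy']+c['fy']*y*s
E
python3 - <<'E'
from h import *
for n in ['scene','wrist']:
    c=snap(n,n+'0.png'); print(n,c['fx'],c['k1'],np.round(c['extrinsics'],3).tolist())
o=ctrl.get_obs(); print(o, ctrl.tip_extent)
E
```

```text
pics
station.py
scene 487.7229997161047 -0.01530529109995722 [[-0.655, 0.476, -0.587, 0.134], [-0.756, -0.402, 0.517, 0.504], [0.01, 0.783, 0.622, 0.593], [0.0, 0.0, 0.0, 1.0]]
wrist 374.58605042477274 -0.028829368862061704 [[1.0, 0.001, -0.0, 0.55], [-0.001, 0.957, 0.29, 0.085], [0.001, -0.29, 0.957, 0.383], [0.0, 0.0, 0.0, 1.0]]
{'time_s': 0.1, 'qpos': array([-6.65913603e-02,  3.00397467e-01,  1.52154909e+00, -3.57116391e-05,
        1.32069867e+00, -6.66363007e-02]), 'joint_vel': array([-0.00016016, -0.00251073, -0.00240456,  0.00028388, -0.00029009,
       -0.00022091]), 'tau': array([ 1.84928511e-03, -5.32644153e+01, -3.53284299e+01,  7.10431044e-02,
        2.34944851e-02, -7.30603051e-05]), 'ee_pos': array([5.49774370e-01, 8.24368760e-06, 2.26940239e-01]), 'eef_rot': array([-3.14054011e+00, -3.55731325e-05,  1.57085011e+00]), 'force': array([ 1.02532689, -0.47598006, -0.49802543]), 'moment': array([0.00375877, 0.0019507 , 0.00196529]), 'grip_force': 0.0, 'grip_width': 0.09415309739195493} 0.022
```

View pics/scene0.png

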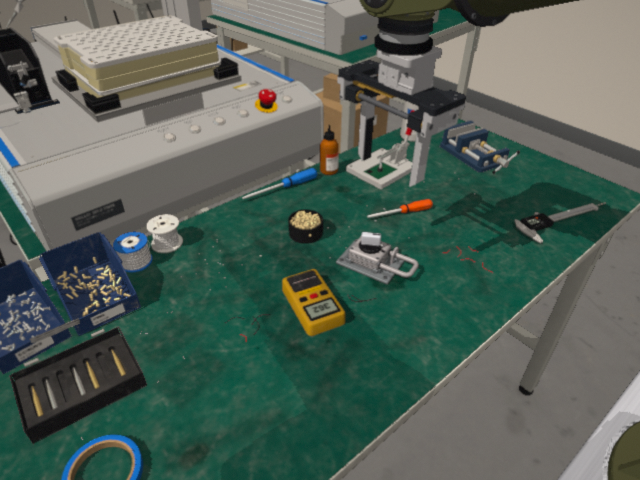

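View pics/wrist0.png

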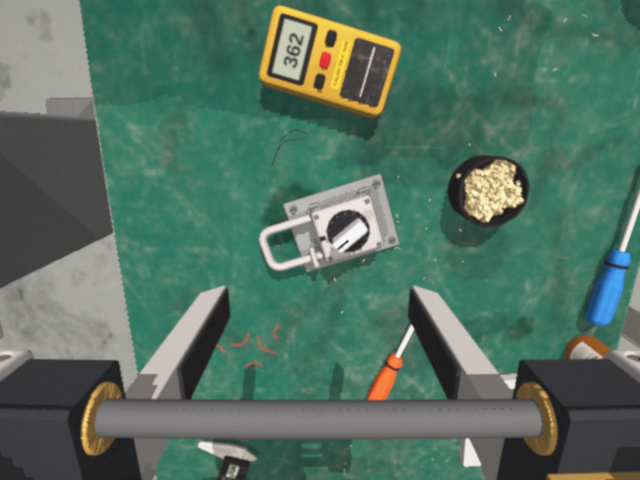

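The wrist view shows the lock at about (347,232), its shackle to the left at (265,250). The meter is at the top, the tin on the right and the screwdriver below. I'll enlarge the lock.

```bash
python3 - <<'E'
from h import *
c=snap('wrist'); p=c['pixels'][165:285,250:410]
cv2.imwrite('pics/crop1.png',cv2.resize(p,None,fx=5,fy=5,interpolation=cv2.INTER_CUBIC))
E
```

```text
(no output)
```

View pics/crop1.png

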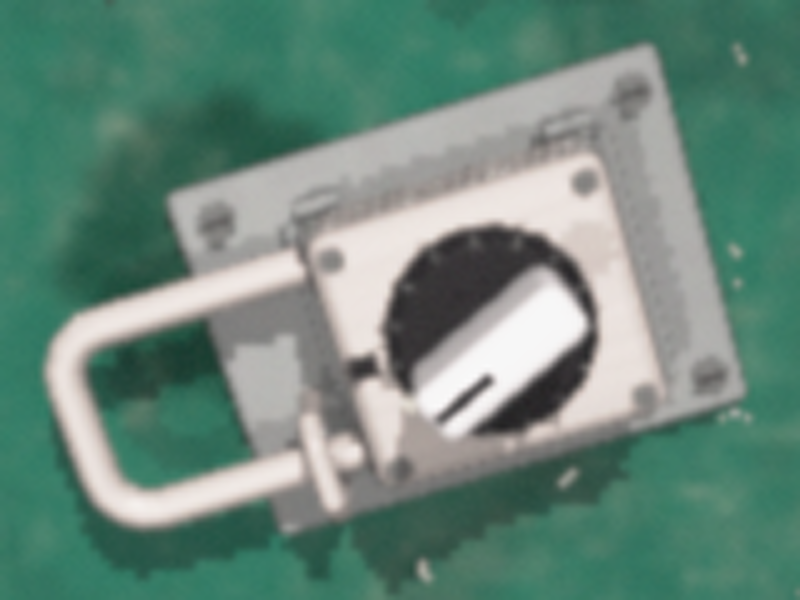

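The crop shows the plate corners at (168,195), (652,45), (744,398) and (287,533). The black line on the bar runs from (490,378) to (440,418), and the case mark is at (362,366). So the pointer sits about one notch counter-clockwise of the mark.

```bash
python3 - <<'E'
from h import *
c=snap('wrist')
P=lambda x,y,z: onz(c,250+x/5-.4,165+y/5-.4,z)[:2]
tl,tr,br,bl=[P(x,y,.006) for x,y in [(168,195),(652,45),(744,398),(287,533)]]
for a,b in [(bl,br),(tl,tr)]: d=b-a; print(np.linalg.norm(d),np.degrees(np.arctan2(d[1],d[0])))
for a,b in [(bl,tl),(br,tr)]: d=b-a; print(np.linalg.norm(d),np.degrees(np.arctan2(d[1],d[0]))-90)
S=[P(x,y,.034) for x,y in [(331,261),(585,182),(645,397),(400,468)]]
m=(tl+tr+br+bl)/4; t=np.radians(16.5); print('plate->origin',m+4e-3*np.array([np.cos(t),np.sin(t)]),'screws',np.mean(S,0),'disc',P(492,330,.04))
a,b=P(490,378,.0625),P(440,418,.0625); d=b-a; print('line',a,b,np.degrees(np.arctan2(d[1],d[0])))
# bar top corners
q=[P(x,y,.0625) for x,y in [(553,265),(590,318),(452,440),(415,385)]]; print('bar',np.mean(q,0))
m=P(362,366,.034);print('mark',m, 'bow', P(75,420,.02))
E
```

```text
0.10103694354527991 17.37392531728061
0.10174955971647846 17.236654168090915
0.07702857441700472 17.783946102197902
0.07678299627828225 17.25371475454439
plate->origin [ 0.57870718 -0.00406707] screws [ 0.57862669 -0.00460871] disc [ 0.57850202 -0.00327372]
line [ 0.57650577 -0.00631246] [ 0.56770394 -0.01375891] -139.7684190034133
bar [ 0.57852328 -0.00164564]
mark [ 0.55398717 -0.01198606] bow [ 0.49585698 -0.02720053]
```

Units first: shifts go in shares of 0.4 m and turns go in shares of 4 rad. So 0.0287 m / 0.4 = 0.0718, -0.003 m / 0.4 = -0.0075, 0.143 rad / 4 = 0.0358.

pendant(motion=[[[-0.0075, 0.0718, 0.0375], [0, 0, 0]], [[0, 0, 0.05], [0, 0, 0.0353]], [[0, 0, 0.05], [0, 0, 0.0353]], [[0, 0, 0.0375], [0, 0, 0.0353]], [[0, 0, 0.025], [0, 0, 0.0353]], [[0, 0, 0], [0, 0, 0.0353]], [[0, 0, 0], [0, 0, 0.0358]], [[0, 0, 0], [0, 0, 0]], [[0, 0, 0], [0, 0, 0]]])

```text
time_s: 1.1
ee_pos: [0.5787, -0.003, 0.1474]
eef_rot: [-3.141, 0.0, 0.727]
force: [-0.5, -0.1, -0.2]
grip_width: 0.0941
grip_force: 0.0
```

```bash
python3 - <<'E'
from h import *
o=ctrl.get_obs();print(o['eef_rot'],o['ee_pos'])
c=snap('wrist'); 
print(proj(c,[.5785,-.003,.0625]))
cv2.imwrite('pics/w2.png',c['pixels'])
E
```

```text
[-3.14149877e+00  8.70904757e-05  7.27158312e-01] [ 0.57866545 -0.0030024   0.14739325]
(np.float64(317.66119244457155), np.float64(264.4379772641033))
```

View pics/w2.png

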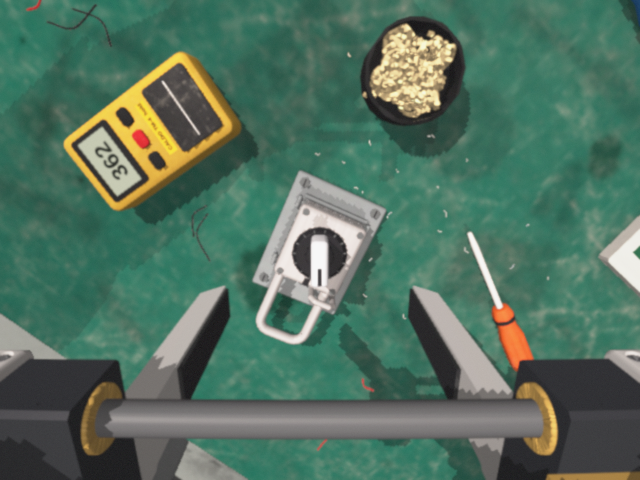

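The bar appears vertical, centred at about (319,262), against a predicted (318,264), so it is well aligned. I'll descend and grip.

Scaled: 0.02 m / 0.4 = 0.05, 0.015 m / 0.4 = 0.0375.

pendant(motion=[[[0, 0, 0.05], [0, 0, 0]], [[0, 0, 0.05], [0, 0, 0]], [[0, 0, 0.05], [0, 0, 0]], [[0, 0, 0.0375], [0, 0, 0]], [[0, 0, 0.015], [0, 0, 0]], [[0, 0, 0], [0, 0, 0]], [[0, 0, 0], [0, 0, 0]]], aperture=0.05)

```text
time_s: 1.85
ee_pos: [0.5791, -0.003, 0.0672]
eef_rot: [3.141, -0.001, 0.723]
force: [-0.3, 0.6, -0.9]
grip_width: 0.0503
grip_force: 0.0
```

pendant(motion=[[[0, 0, 0], [0, 0, 0]], [[0, 0, 0], [0, 0, 0]], [[0, 0, 0], [0, 0, 0]], [[0, 0, 0], [0, 0, 0]], [[0, 0, 0], [0, 0, 0]], [[0, 0, 0], [0, 0, 0]], [[0, 0, 0], [0, 0, 0]], [[0, 0, 0], [0, 0, 0]]], aperture=0, squeeze=40)

```text
time_s: 2.65
ee_pos: [0.5787, -0.003, 0.0665]
eef_rot: [3.141, -0.0, 0.723]
force: [0.6, -0.6, 1.2]
grip_width: 0.0116
grip_force: 40.0
```

Scaled: 0.05 rad / 4 = 0.0125.

pendant(motion=[[[0, 0, 0], [0, 0, 0.0125]], [[0, 0, 0], [0, 0, 0.0125]], [[0, 0, 0], [0, 0, 0.0125]], [[0, 0, 0], [0, 0, 0.0125]]])

```text
time_s: 3.05
ee_pos: [0.579, -0.0033, 0.0666]
eef_rot: [3.141, -0.001, 0.521]
force: [1.6, -0.3, -0.2]
grip_width: 0.0116
grip_force: 40.0
```

```bash
python3 -c "
from h import *;print(ctrl.get_obs()['moment'])"
```

```text
[-0.23432148 -0.36777182  0.0046812 ]
```

pendant(motion=[[[0, 0, 0], [0, 0, 0.0125]], [[0, 0, 0], [0, 0, 0.0125]], [[0, 0, 0], [0, 0, 0.0125]], [[0, 0, 0], [0, 0, 0.0125]], [[0, 0, 0], [0, 0, 0.0048]], [[0, 0, 0], [0, 0, 0]], [[0, 0, 0], [0, 0, 0]]])

```text
time_s: 3.75
ee_pos: [0.5789, -0.003, 0.0666]
eef_rot: [3.141, -0.001, 0.305]
force: [2.4, -0.1, 0.8]
grip_width: 0.0122
grip_force: 40.0
```

```bash
python3 -c "
from h import *;print(ctrl.get_obs()['moment'])"
```

```text
[-0.12555861 -0.49123462 -0.06126024]
```

Scaled: -0.04 m / 0.4 = -0.1, -0.02 m / 0.4 = -0.05.

pendant(motion=[[[0, 0, 0], [0, 0, 0]], [[0, 0, 0], [0, 0, 0]], [[0, 0, 0], [0, 0, 0]], [[0, 0, -0.05], [0, 0, 0]], [[0, 0, -0.1], [0, 0, 0]], [[0, 0, -0.05], [0, 0, 0]], [[0, 0, 0], [0, 0, 0]], [[0, 0, 0], [0, 0, 0]], [[0, 0, 0], [0, 0, 0]]], aperture=0.05)

```text
time_s: 4.65
ee_pos: [0.5781, -0.0029, 0.145]
eef_rot: [-3.141, 0.002, 0.304]
force: [-0.3, 0.2, -0.1]
grip_width: 0.05
grip_force: 0.0
```

```bash
python3 - <<'E'
from h import *
c=snap('wrist'); p=c['pixels'][160:360,210:430]
cv2.imwrite('pics/w3.png',cv2.resize(p,None,fx=3,fy=3,interpolation=cv2.INTER_CUBIC))
E
```

```text
(no output)
```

View pics/w3.png

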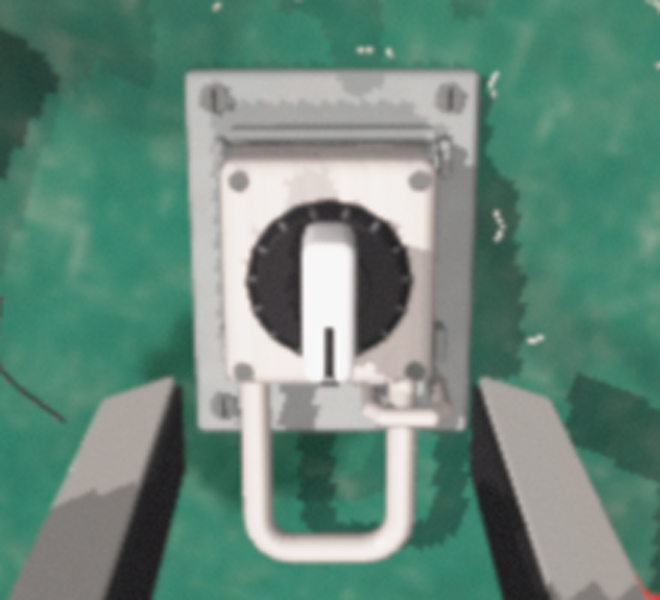

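The pointer now lies at the mark, with the bar vertical along the lock axis. The bow's cross bar is at crop (329,547). Next, the shackle.

```bash
python3 - <<'E'
from h import *
c=snap('wrist'); o=ctrl.get_obs(); y=o['eef_rot'][2]
R=lambda p:np.array([[np.cos(y),np.sin(y)],[np.sin(y),-np.cos(y)]])@(p[:2]-o['ee_pos'][:2])
f=lambda x,v,z:R(onz(c,210+x/3-.33,160+v/3-.33,z))
print('bow',f(329,547,.022),'legs',f(257,470,.022),f(400,470,.022),'case screws',f(239,181,.034),f(420,180,.034),f(244,372,.034),f(416,372,.034),'plate top',f(188,71,.006),f(480,71,.006),'disc',f(329,277,.04), o['qpos'][5],o['ee_pos'])
E
```

```text
bow [-0.08328144  0.00068539] legs [-0.05918705 -0.01914138] [-0.0592219   0.02023649] case screws [ 0.02491218 -0.02123806] [0.02513204 0.0227811 ] [-0.02512767 -0.02112028] [-0.0251635   0.02294158] plate top [ 0.04799589 -0.03613041] [0.0479549  0.04019568] disc [0.00230667 0.00063697] 1.198482679013907 [ 0.5782249  -0.00297705  0.14518073]
```

Scaled: -0.0425 m / 0.4 = -0.1063, 0.0007 m / 0.4 = 0.0018, -0.1428 rad / 4 = -0.0357.

pendant(motion=[[[-0.1063, 0.0018, 0], [0, 0, 0]], [[-0.105, 0, 0], [0, 0, 0]], [[0, 0, 0], [0, 0, -0.0357]], [[0, 0, 0], [0, 0, -0.0357]], [[0, 0, 0], [0, 0, -0.0357]], [[0, 0, 0], [0, 0, -0.0357]], [[0, 0, 0], [0, 0, -0.0357]], [[0, 0, 0], [0, 0, -0.0357]], [[0, 0, 0], [0, 0, -0.0357]], [[0, 0, 0], [0, 0, -0.0357]]], aperture=0.034)

```text
time_s: 5.75
ee_pos: [0.498, -0.0289, 0.1457]
eef_rot: [-3.14, -0.0, 1.452]
force: [0.1, -0.7, -0.2]
grip_width: 0.0337
grip_force: 0.0
```

pendant(motion=[[[0, 0, 0], [0, 0, -0.0357]], [[0, 0, 0], [0, 0, -0.0357]], [[0, 0, 0], [0, 0, -0.0357]], [[0, 0, 0.05], [0, 0, 0]], [[0, 0, 0.05], [0, 0, 0]], [[0, 0, 0.05], [0, 0, 0]], [[0, 0, 0], [0, 0, 0]], [[0, 0, 0], [0, 0, 0]]])

```text
time_s: 6.55
ee_pos: [0.4982, -0.0289, 0.0865]
eef_rot: [-3.141, -0.0, 1.875]
force: [1.2, 0.1, 0.2]
grip_width: 0.0341
grip_force: 0.0
```

```bash
python3 - <<'E'
from h import *
c=snap('wrist'); cv2.imwrite('pics/w4.png',c['pixels'])
E
```

```text
(no output)
```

View pics/w4.png

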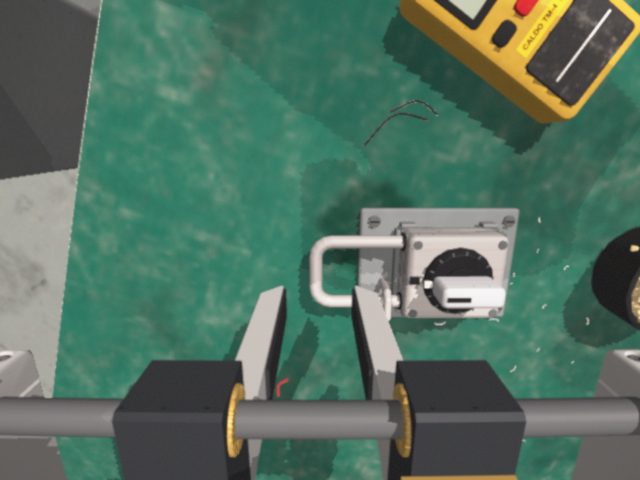

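The bar is centred between the fingers (u≈319). I'll descend and grip it.

Scaled: 0.02 m / 0.4 = 0.05, 0.0145 m / 0.4 = 0.0363.

pendant(motion=[[[0, 0, 0.05], [0, 0, 0]], [[0, 0, 0.05], [0, 0, 0]], [[0, 0, 0.0363], [0, 0, 0]], [[0, 0, 0], [0, 0, 0]], [[0, 0, 0], [0, 0, 0]]])

```text
time_s: 7.1
ee_pos: [0.4988, -0.029, 0.033]
eef_rot: [3.141, 0.0, 1.875]
force: [0.1, -0.0, -0.0]
grip_width: 0.0338
grip_force: 0.0
```

pendant(motion=[[[0, 0, 0], [0, 0, 0]], [[0, 0, 0], [0, 0, 0]], [[0, 0, 0], [0, 0, 0]], [[0, 0, 0], [0, 0, 0]], [[0, 0, 0], [0, 0, 0]], [[0, 0, 0], [0, 0, 0]]], aperture=0, squeeze=30)

```text
time_s: 7.7
ee_pos: [0.4972, -0.0292, 0.0319]
eef_rot: [-3.139, -0.0, 1.875]
force: [-7.6, -3.9, 4.7]
grip_width: 0.0069
grip_force: 30.0
```

Scaled: -0.005 m / 0.4 = -0.0125.

pendant(motion=[[[0, -0.0125, 0], [0, 0, 0]], [[0, -0.0125, 0], [0, 0, 0]], [[0, -0.0125, 0], [0, 0, 0]], [[0, -0.0125, 0], [0, 0, 0]], [[0, 0, 0], [0, 0, 0]]])

```text
time_s: 8.2
ee_pos: [0.4785, -0.0352, 0.032]
eef_rot: [-3.141, -0.0, 1.874]
force: [-0.4, -0.8, 0.5]
grip_width: 0.0071
grip_force: 30.0
```

pendant(motion=[[[0, -0.01, 0], [0, 0, 0]], [[0, -0.005, 0], [0, 0, 0]], [[0, -0.0025, 0], [0, 0, 0]], [[0, 0, 0], [0, 0, 0]], [[0, 0, 0], [0, 0, 0]], [[0, 0, 0], [0, 0, 0]]])

```text
time_s: 8.8
ee_pos: [0.4723, -0.037, 0.0318]
eef_rot: [-3.141, -0.0, 1.875]
force: [1.9, -0.9, 1.3]
grip_width: 0.0067
grip_force: 30.0
```

Scaled: -0.001 m / 0.4 = -0.0025.

pendant(motion=[[[0, -0.0025, 0], [0, 0, 0]], [[0, -0.0025, 0], [0, 0, 0]], [[0, 0, 0], [0, 0, 0]], [[0, 0, 0], [0, 0, 0]], [[0, 0, 0], [0, 0, 0]]])

```text
time_s: 9.3
ee_pos: [0.4706, -0.0376, 0.0319]
eef_rot: [-3.141, -0.0, 1.875]
force: [3.6, -0.1, 0.7]
grip_width: 0.0069
grip_force: 30.0
```

Scaled: -0.0015 m / 0.4 = -0.0038.

pendant(motion=[[[0, -0.0038, 0], [0, 0, 0]], [[0, -0.0038, 0], [0, 0, 0]], [[0, 0, 0], [0, 0, 0]], [[0, 0, 0], [0, 0, 0]], [[0, 0, 0], [0, 0, 0]]])

```text
time_s: 9.8
ee_pos: [0.4703, -0.0381, 0.0328]
eef_rot: [3.135, 0.002, 1.874]
force: [18.5, 7.6, -5.5]
grip_width: 0.0071
grip_force: 30.0
```

It is at the stop. I'll release, rise and check.

Scaled: -0.04 m / 0.4 = -0.1, -0.03 m / 0.4 = -0.075.

pendant(motion=[[[0, 0.005, 0], [0, 0, 0]], [[0, 0, 0], [0, 0, 0]], [[0, 0, 0], [0, 0, 0]], [[0, 0, 0], [0, 0, 0]], [[0, 0, -0.1], [0, 0, 0]], [[0, 0, -0.1], [0, 0, 0]], [[0, 0, -0.075], [0, 0, 0]], [[0, 0, 0], [0, 0, 0]]], aperture=0.034)

```text
time_s: 10.6
ee_pos: [0.471, -0.0382, 0.1456]
eef_rot: [3.136, 0.003, 1.875]
force: [0.3, 0.1, -0.3]
grip_width: 0.0338
grip_force: 0.0
```

pendant(motion=[[[0, 0, 0], [0, 0, 0.0357]], [[0, 0, 0], [0, 0, 0.0357]], [[0, 0, 0], [0, 0, 0.0357]], [[0, 0, 0], [0, 0, 0.0357]], [[0, 0, 0], [0, 0, 0.0357]], [[0, 0, 0], [0, 0, 0.0357]], [[0, 0, 0], [0, 0, 0.0357]], [[0, 0, 0], [0, 0, 0.0357]], [[0, 0, 0], [0, 0, 0.0357]], [[0, 0, 0], [0, 0, 0.0357]]], aperture=0.09)

```text
time_s: 11.6
ee_pos: [0.4691, -0.0379, 0.141]
eef_rot: [-3.141, 0.001, 0.441]
force: [-0.5, -0.3, -0.4]
grip_width: 0.0902
grip_force: 0.0
```

pendant(motion=[[[0, 0, 0], [0, 0, 0.0357]], [[0.0875, 0, 0], [0, 0, 0]], [[0.0875, 0, 0], [0, 0, 0]], [[0.0875, 0, 0], [0, 0, 0]], [[0, 0, 0], [0, 0, 0]], [[0, 0, 0], [0, 0, 0]]])

```text
time_s: 12.2
ee_pos: [0.5692, -0.0064, 0.1405]
eef_rot: [-3.141, 0.002, 0.304]
force: [-0.6, -0.2, -0.7]
grip_width: 0.0899
grip_force: 0.0
```

```bash
python3 - <<'E'
from h import *
o=ctrl.get_obs(); y=o['eef_rot'][2]
print(np.array([[np.cos(y),np.sin(y)],[np.sin(y),-np.cos(y)]])@(np.array([.5784,-.0037])-o['ee_pos'][:2]))
c=snap('wrist'); p=c['pixels'][160:420,190:450]
cv2.imwrite('pics/w5.png',cv2.resize(p,(600,600),interpolation=cv2.INTER_CUBIC))
E
```

```text
[0.00954748 0.00016875]
```

View pics/w5.png

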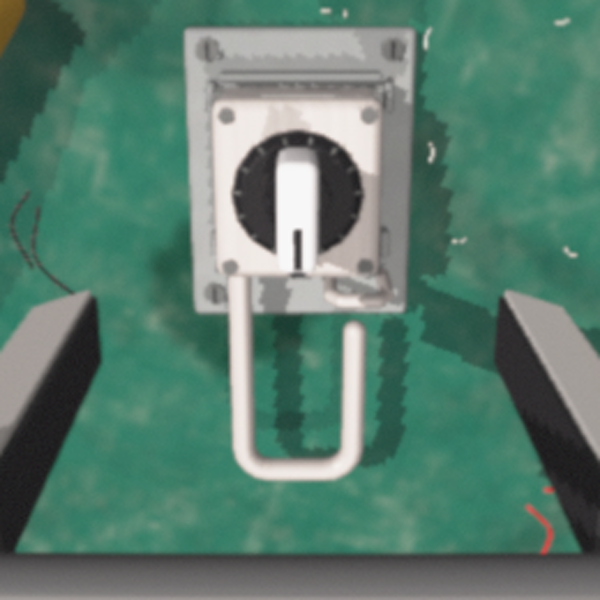

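The shackle is fully out: its short leg ends clear of the staple at (355,325), and the pointer is still at the mark. I'll grip the case.

Scaled: 0.03 m / 0.4 = 0.075, 0.025 m / 0.4 = 0.0625.

pendant(motion=[[[0.015, 0, 0], [0, 0, 0]], [[0, 0, 0.075], [0, 0, 0]], [[0, 0, 0.075], [0, 0, 0]], [[0, 0, 0.0625], [0, 0, 0]], [[0, 0, 0.0338], [0, 0, 0]], [[0, 0, 0.015], [0, 0, 0]], [[0, 0, 0], [0, 0, 0]], [[0, 0, 0], [0, 0, 0]]], aperture=0.085)

```text
time_s: 13.05
ee_pos: [0.5762, -0.0048, 0.0386]
eef_rot: [3.141, -0.002, 0.304]
force: [-0.0, -0.5, -0.2]
grip_width: 0.085
grip_force: 0.0
```

pendant(motion=[[[0, 0, 0], [0, 0, 0]], [[0, 0, 0], [0, 0, 0]], [[0, 0, 0], [0, 0, 0]], [[0, 0, 0], [0, 0, 0]], [[0, 0, 0], [0, 0, 0]], [[0, 0, 0], [0, 0, 0]], [[0, 0, 0], [0, 0, 0]]], aperture=0, squeeze=50)

```text
time_s: 13.75
ee_pos: [0.5756, -0.0047, 0.0376]
eef_rot: [3.142, -0.0, 0.304]
force: [0.2, 1.0, 1.7]
grip_width: 0.0535
grip_force: 50.0
```

Scaled: -0.015 m / 0.4 = -0.0375, -0.01 m / 0.4 = -0.025.

pendant(motion=[[[0, 0, -0.015], [0, 0, 0]], [[0, 0, -0.025], [0, 0, 0]], [[0, 0, -0.0375], [0, 0, 0]], [[0, 0, 0], [0, 0, 0]]])

```text
time_s: 14.15
ee_pos: [0.5765, -0.0048, 0.0711]
eef_rot: [3.14, -0.003, 0.304]
force: [0.1, 1.5, -3.2]
grip_width: 0.0535
grip_force: 50.0
```

pendant(motion=[[[0, 0, -0.05], [0, 0, 0]], [[0, 0, -0.0625], [0, 0, 0]], [[0, 0, -0.0625], [0, 0, 0]], [[0, 0, -0.0625], [0, 0, 0]], [[0, 0, -0.0325], [0, 0, 0]], [[0, 0, -0.015], [0, 0, 0]], [[0, 0, 0], [0, 0, 0]], [[0, 0, 0], [0, 0, 0]], [[0, 0, 0], [0, 0, 0]], [[0, 0, 0], [0, 0, 0]]])

```text
time_s: 15.15
ee_pos: [0.5753, -0.0047, 0.1816]
eef_rot: [-3.141, 0.001, 0.304]
force: [1.2, 0.1, -4.0]
grip_width: 0.0538
grip_force: 50.0
```

```bash
python3 - <<'E'
from h import *
c=snap('side'); cv2.imwrite('pics/s6.png',c['pixels'])
c=snap('wrist'); cv2.imwrite('pics/w6.png',c['pixels'])
E
```

```text
(no output)
```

View pics/s6.png

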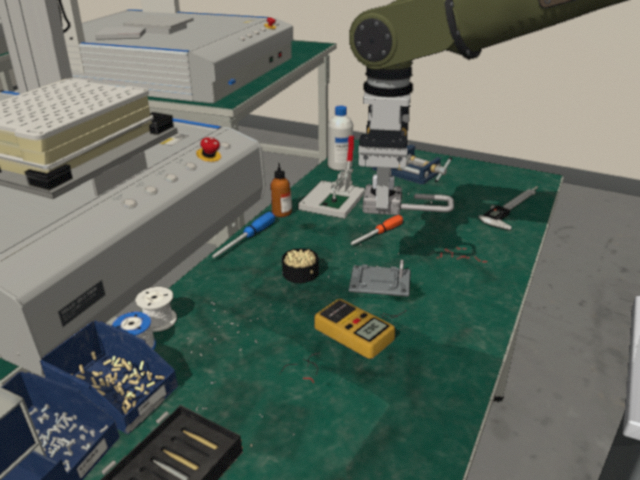

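View pics/w6.png

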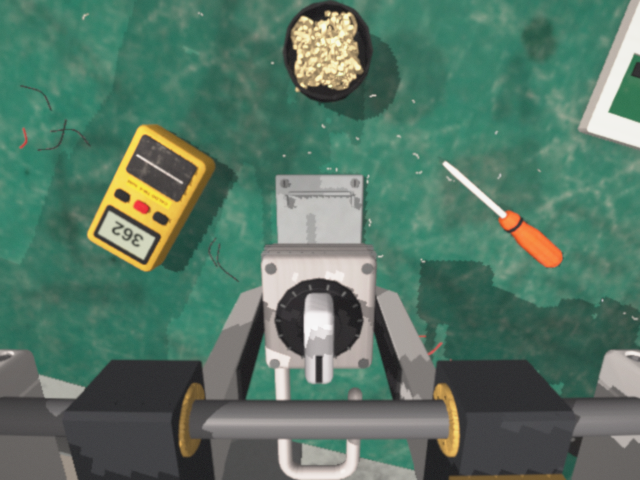

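The side view shows the lock held level and clear of the empty plate at (380,280). In the wrist view it is dial-up with the shackle open, and the other items haven't been moved. I'll hand in.

```bash
python3 -c "
from station import ctrl, imaging;print(ctrl.hand_in())"
```

```text
the job is handed in; nothing more can be done
None
```

The job is handed in (no verdict was returned): the dial is at the opening notch, the shackle is pulled to its stop, and the arm is holding the lock dial-up about 15 cm above the bench, with the meter, screwdriver and tip cleaner left alone.

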